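# Find the underfilled tin by weight and nest it in the rework rack

### The job

One of the three closed tins on the steel bench is underfilled, which only its weight tells. Feel which one is clearly lighter by lifting, put any full tin you lift back upright where it stood, and set the light one in the round nest of the sloped white rack: bring it in square to the slope, keep hold until it sits flat on the nest's floor, then let go, with the jar, bowl and spatula left alone.

Things in the scene. Friction and masses are not known exactly. Their poses are not given: they have to be found in the camera images.
- tin_1: closed round brass-coloured tin, 62 mm in diameter (63 at its seams), 56 mm high, standing on the bench; all three look the same. Origin: centre of its underside, z up its axis. A full one weighs 0.28 to 0.37 kg, the underfilled one 0.10 to 0.14 kg
- tin_2: closed round brass-coloured tin, 62 mm in diameter (63 at its seams), 56 mm high, standing on the bench; all three look the same. Origin: centre of its underside, z up its axis. A full one weighs 0.28 to 0.37 kg, the underfilled one 0.10 to 0.14 kg
- tin_3: closed round brass-coloured tin, 62 mm in diameter (63 at its seams), 56 mm high, standing on the bench; all three look the same. Origin: centre of its underside, z up its axis. A full one weighs 0.28 to 0.37 kg, the underfilled one 0.10 to 0.14 kg
- nest: white plastic deck, 140 mm up the slope x 250 mm wide, on a fixed steel rack, sloping 25 deg down to the right (-y). Origin: floor centre of its round nest (68 mm across, 14 mm deep). z: square to the slope, outwards, 25 deg from vertical; x up the slope; y level. A seated tin has its origin here and its z along this z. A 52 mm square nest, too small for tins, is 120 mm to +y
- jar: bystander: amber glass jar with steel cap, 68 mm in diameter, 95 mm high; origin: centre of underside
- bowl: bystander: steel bowl, 120 mm across, 55 mm high; origin: centre of underside
- spatula: bystander: spatula, 250 mm long, lying flat along its x; origin: on the bench under it
Not all that is in view belongs to the job. What is shaped like the tin_3 but purple is not meant. What is shaped like the tin_1 but red is not meant.

How it is judged (in metres and radians):
On the way:
1. a tin, still held in the fingers, sits flat on the floor of the round nest (origin within 7 mm, axis within 0.08 rad) (((distance between tin_1 and nest below 0.007 m and angle between the z axis of tin_1 and the z axis of nest, either way round below 0.08 rad and contact force between tin_1 and the fingers above 1 N and contact force between tin_1 and nest above 0.3 N) or (distance between tin_2 and nest below 0.007 m and angle between the z axis of tin_2 and the z axis of nest, either way round below 0.08 rad and contact force between tin_2 and the fingers above 1 N and contact force between tin_2 and nest above 0.3 N) or (distance between tin_3 and nest below 0.007 m and angle between the z axis of tin_3 and the z axis of nest, either way round below 0.08 rad and contact force between tin_3 and the fingers above 1 N and contact force between tin_3 and nest above 0.3 N))), for 0.1 s.
At the end, for the whole second after the job is handed in: The underfilled tin rests released in the round nest (origin within 7 mm of the nest's, axis within 0.08 rad, weighing 0.3 to 2 N on the deck); the two full tins stand upright (within 0.1 rad) and still on the bench, each within 50 mm of where it stood (((distance between tin_1 and nest below 0.007 m and angle between the z axis of tin_1 and the z axis of nest, either way round below 0.08 rad and contact force between tin_1 and nest between 0.3 and 2 N and linear speed of each of tin_1, tin_2, tin_3 below 0.02 m/s and distance of each of tin_2, tin_3 from where it was at the start of the episode below 0.05 m and angle between each of tin_2, tin_3's own z axis and vertical below 0.1 rad and height (world z) of each of tin_2, tin_3 below 0.01 m) or (distance between tin_2 and nest below 0.007 m and angle between the z axis of tin_2 and the z axis of nest, either way round below 0.08 rad and contact force between tin_2 and nest between 0.3 and 2 N and linear speed of each of tin_2, tin_1, tin_3 below 0.02 m/s and distance of each of tin_1, tin_3 from where it was at the start of the episode below 0.05 m and angle between each of tin_1, tin_3's own z axis and vertical below 0.1 rad and height (world z) of each of tin_1, tin_3 below 0.01 m) or (distance between tin_3 and nest below 0.007 m and angle between the z axis of tin_3 and the z axis of nest, either way round below 0.08 rad and contact force between tin_3 and nest between 0.3 and 2 N and linear speed of each of tin_3, tin_1, tin_2 below 0.02 m/s and distance of each of tin_1, tin_2 from where it was at the start of the episode below 0.05 m and angle between each of tin_1, tin_2's own z axis and vertical below 0.1 rad and height (world z) of each of tin_1, tin_2 below 0.01 m))); the robot touches nothing.
It fails at once if a bystander (jar, bowl, spatula) is moved more than 40 mm (distance of any of jar, bowl, spatula from where it was at the start of the episode above 0.04 m).
It fails at once if a tin touches the deck, out of the fingers, more than 0.35 rad out of square with it (tumbled in) ((contact force between tin_1 and nest above 0.3 N and contact force between tin_1 and the fingers below 0.1 N and angle between the z axis of tin_1 and the z axis of nest, either way round above 0.35 rad) or (contact force between tin_2 and nest above 0.3 N and contact force between tin_2 and the fingers below 0.1 N and angle between the z axis of tin_2 and the z axis of nest, either way round above 0.35 rad) or (contact force between tin_3 and nest above 0.3 N and contact force between tin_3 and the fingers below 0.1 N and angle between the z axis of tin_3 and the z axis of nest, either way round above 0.35 rad)).
It also fails if it takes over 58 s, if anything falls off the work surface, if the arm or the gripper's body presses on something with over 40 N, if the wrist force passes 120 N, or if a joint passes its speed limit or range.

### The arm

A 6-joint arm with a two-finger parallel gripper is mounted at the origin on the work surface. World frame = base frame: x ahead of the robot, y to its left, z up, the work surface at z = 0. Lengths are in mm, angles in rad, forces in N, time in s.
With the tool pointing down it reaches from about 350 to 875 mm from the base axis. Payload 4.2 kg.
Tool frame: the origin (TCP) lies at the very end of the fingers, on their centre line; the grasp point (between the pads) lies 19 mm behind it (pinch_z is the distance from the TCP to the grasp point, in mm); z points along the fingers, y is the line along which they close (so a half turn about z gives the same grasp; the last joint's range is limited). The gripper opens to 85 mm and grips with 20 to 120 N. Pads are 22 mm wide; open, the fingers measure 114 mm over their backs; the gripper's body (76 mm by 85 mm) begins 54 mm behind the grasp point. The pads swing forward as they close: fully open they stand 13 mm farther back than shut.
Start: joints at [-0.917, 0.385, 0.008, 0, -1.194, -0.259], TCP at [240.403, -576.893, 231.312] pointing down, gripper open.
Joint ranges: [-3.14, 3.14], [-1.21, 2.06], [-1.07, 1.41], [-3.16, 2.05], [-2.99, -0.16], [-3.1, 3.1]. Speed limits (rad/s): [2.79, 2.79, 3.14, 3.14, 3.14, 3.14].

### API

Orientations are given as a unit quaternion [x, y, z, w].
In Python, from bench import * gives the robot as it stands.
- The arm moves only by the tool arm_command, never from a script. Its argument "steps" is one flat list of numbers, 4 for each row, row after row: the shift along the tool's x, y, z in m, then the turn about the tool's z in rad. In form: [tx, ty, tz, roll, tx, ty, tz, roll, ...]. A call has 1 to 20 rows; each row shifts and turns the commanded pose from where the row before left it, along the tool's axes as they then stand; what a row does not reach is not made up. A row lasts 1/8 s, in which the tool goes at most 62.5 mm and 10.7 degrees, less where a joint would pass 70% of its speed; a pose out of reach is approached as far as the arm can. A call with a gripper value outside its range is refused whole. "grip" is the finger opening in m, from 0 to 0.0854, set as the call begins (left out, the last holds). The fingers move at their own pace and stop on an object; the grip force is fixed at half the most. Time passes only in rows, so rows that do not move let the fingers close. It gives the time, the measured TCP pose, the force, the opening and the grip force at its end, in the units of the state.
- read_state(): the state, without advancing time (a new reading comes with each control period).
- get_image(name): name is "side" or "top" or "wrist"; returns the picture (480x640x3 uint8, red, green, blue); there is no depth.
- get_calibration(name): a dict with "camera_matrix" (3x3 intrinsics, pixels), "cam_to_world" (4x4, takes a point from camera to world coordinates). Camera axes: x right, y down, z forward; pixel columns grow to the right and rows downward; lengths in mm; the calibration is good to about 2 mm. A picture is of the moment at which its call begins: read the wrist's pose just before it. get_calibration takes no time and is no camera call; for the wrist camera it gives the pose at the moment of the call.
- job_done(): hands the job in; it is judged then, once.
The state is a dict: "clock": time; "joints": joint angles; "joint_vel": joint speeds; "joint_efforts": joint torques, N m; "position": TCP position; "ee_rot": TCP orientation; "contact_force": force on the tool from outside, world axes, zero at the start; "wrist_torque": the same for the moment, N m; "gripper_width": finger opening in mm; "grasp_force": force on a finger pad.
Only numpy, scipy, OpenCV 4.12 (cv2) and the standard library are available. Lean on these libraries where they do the work, as an engineer would, in place of code of your own. Each camera call takes 0.05 s, during which the arm holds its last target. There are 200 camera calls.

## Working session

There is one attempt and no reset: what is moved stays moved. The work goes in short steps, Python scripts to look and compute and a tool call to move; the robot and the scene stay as the last step left them, time stands still between calls to the robot, and variables do not carry over. Pictures are saved under pics/ and viewed, at most 12 in all, crops included, and the job is handed in when it is done.

Besides the shell and the picture viewer there is one more tool, called after "Emit:" as name(argument=value, ...), one argument or row to a line, values as JSON. arm_command: Moves the arm, as the interface text tells. Its arguments: {"type":"object","properties":{"steps":{"type":"array","items":{"type":"number"}},"grip":{"type":"number"}},"required":["steps"]}

```bash
mkdir -p pics; python3 - <<'E'
from bench import *
import cv2,json
for n in("top","side"):
    im=get_image(n); cv2.imwrite(f"pics/{n}0.png",im[:,:,::-1]); c=get_calibration(n); print(n,c["camera_matrix"],c["cam_to_world"])
print(read_state())
E
```

```text
top [[460.93990898   0.         311.87971423]
 [  0.         460.93990898 245.92126902]
 [  0.           0.           1.        ]] [[ 1.01922532e-02 -9.94823654e-01  1.01103979e-01  4.88882898e+02]
 [-9.99937971e-01 -9.68578372e-03  5.49903385e-03 -8.63376427e+01]
 [-4.49129767e-03 -1.01153755e-01 -9.94860667e-01  1.22585431e+03]
 [ 0.00000000e+00  0.00000000e+00  0.00000000e+00  1.00000000e+00]]
side [[468.13541755   0.         323.14273774]
 [  0.         468.13541755 247.99661297]
 [  0.           0.           1.        ]] [[-9.03298765e-01 -3.20308446e-01  2.85401193e-01  2.98306012e+02]
 [-4.29001362e-01  6.79099397e-01 -5.95635660e-01  5.83551787e+02]
 [-3.02864548e-03 -6.60474457e-01 -7.50842406e-01  9.35396999e+02]
 [ 0.00000000e+00  0.00000000e+00  0.00000000e+00  1.00000000e+00]]
{'clock': 0.1, 'joints': array([-9.17407794e-01,  3.85494476e-01,  6.74912936e-03, -4.11121003e-04,
       -1.19396178e+00, -2.58589694e-01]), 'joint_vel': array([ 0.00053418, -0.00157906,  0.00211017,  0.00078381,  0.00102259,
        0.00012064]), 'joint_efforts': array([-4.44693005e-04, -3.93321419e+01,  1.88928187e+01,  4.19797406e+00,
       -2.61732894e-03, -3.68970859e-06]), 'position': array([ 240.19775356, -576.4456413 ,  230.32032011]), 'ee_rot': array([-1.96045474e-01,  9.80594321e-01,  9.41917095e-04, -2.49167381e-04]), 'contact_force': array([-0.24297444,  0.31425824, -0.42609104]), 'wrist_torque': array([ 0.01054008, -0.02366125, -0.02370414]), 'grasp_force': 0.0, 'gripper_width': 85.6500231971021}
```

View pics/top0.png

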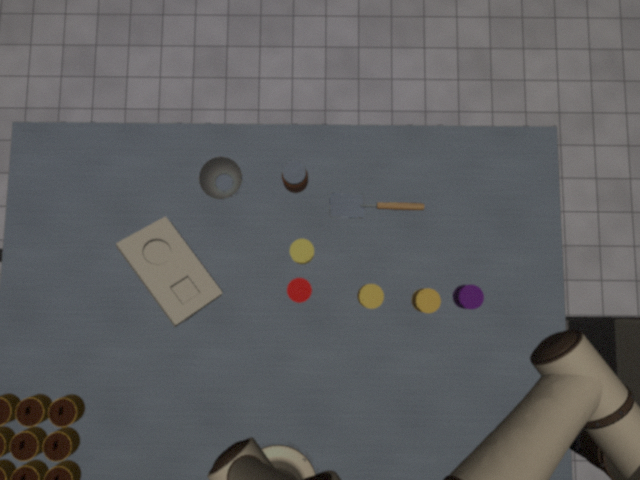

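View pics/side0.png

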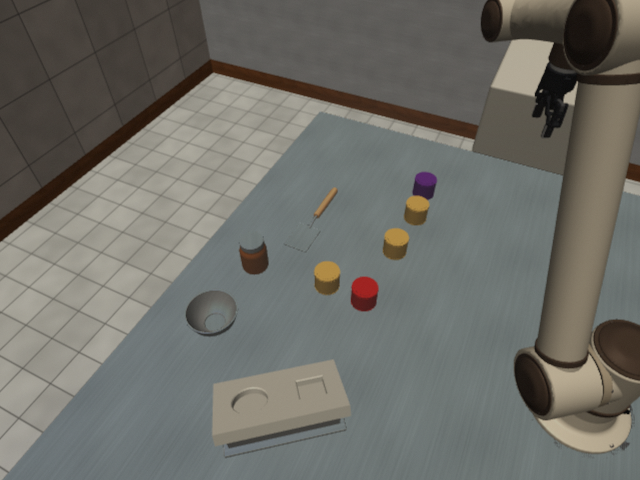

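The top view shows the tins at about (302,251), (371,296) and (427,301), with the red one at (299,290) and the purple one at (469,296). The deck's round nest is at (156,251) and the square one at (185,290). The side view shows the same layout. Next I'll enlarge the deck for a model fit and locate the tins.

```bash
cat > h.py <<'E'
from bench import *
import cv2,numpy as np
C={n:get_calibration(n) for n in("top","side")}
def ray(n,uv):
    c=C[n];K=np.array(c["camera_matrix"]);T=np.array(c["cam_to_world"])
    return T[:3,3],T[:3,:3]@np.linalg.inv(K)@np.array([*uv,1.])
def at(n,uv,z):
    o,d=ray(n,uv);return o+d*(z-o[2])/d[2]
def proj(n,P):
    c=C[n];K=np.array(c["camera_matrix"]);T=np.array(c["cam_to_world"])
    q=(np.atleast_2d(P)-T[:3,3])@T[:3,:3]@K.T;return q[:,:2]/q[:,2:]
def tool():
    from scipy.spatial.transform import Rotation as R
    s=read_state();return s,R.from_quat(s["ee_rot"]).as_matrix()
E
python3 - <<'E'
from h import *
for n in("top","side"):
    im=cv2.imread(f"pics/{n}0.png");h=cv2.cvtColor(im,cv2.COLOR_BGR2HSV)
    m=cv2.inRange(h,(18,90,60),(32,255,255)) if n=="top" else cv2.inRange(h,(14,100,60),(32,255,255))
    k,l,st,ce=cv2.connectedComponentsWithStats(m)
    for i in range(1,k):
        if 150<st[i,4]<1500 and st[i,0]>200: print(n,st[i],ce[i],at(n,ce[i],56 if n=="top" else 28).round(1))
a=cv2.imread("pics/top0.png")[200:340,100:240];b=cv2.imread("pics/side0.png")[340:480,200:360]
a=cv2.resize(a,(400,400),interpolation=2);b=cv2.resize(b,(400,350),interpolation=2)
b=cv2.copyMakeBorder(b,0,50,0,0,0);cv2.imwrite("pics/c.png",np.hstack([a,b]))
s,R=tool();print(R.round(3))
E
```

```text
top [290 239  24  25 460] [301.55217391 250.80434783] [595.  -53.7  56. ]
top [358 284  26  24 491] [370.57026477 295.71283096] [ 483.  -229.2   56. ]
top [413 288  28  25 526] [426.73193916 300.12547529] [ 473.4 -370.5   56. ]
side [314 188  23  29 184] [325.55978261 201.7173913 ] [ 711.8 -296.6   28. ]
side [404 196  25  29 575] [416.00695652 209.77565217] [ 470.5 -374.1   28. ]
side [383 228  26  32 648] [395.17438272 243.29166667] [ 480.6 -231.    28. ]
side [314 261  26  34 721] [326.5409154  277.26629681] [594.8 -53.7  28. ]
side [618 330  22  29 225] [629.65333333 341.82222222] [ -81.2 -175.4   28. ]
[[-0.923 -0.384 -0.001]
 [-0.384  0.923  0.002]
 [ 0.     0.002 -1.   ]]
```

View pics/c.png

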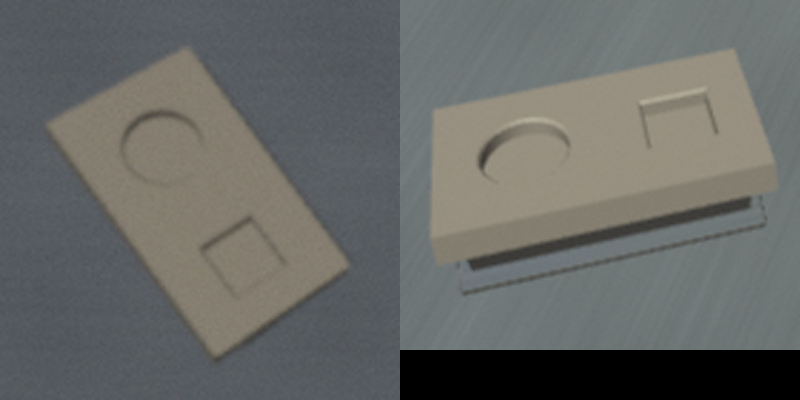

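The crop shows the deck corners and both nest rims clearly. I'll fit the deck model to those points in both views.

```bash
cat >> h.py <<'E'
def nestR(yaw,t=np.deg2rad(25)):
    c,s=np.cos(yaw),np.sin(yaw)
    return np.array([[c,-s,0],[s,c,0],[0,0,1]])@np.array([[np.cos(t),0,-np.sin(t)],[0,1,0],[np.sin(t),0,np.cos(t)]])
E
python3 - <<'E'
from h import *
from scipy.optimize import least_squares
t=np.array([(188,47),(47,124),(216,358),(349,265),(162,149),(244,256)])/400*140+[100,200]
s=(np.array([(433,110),(433,240),(775,165),(736,50),(524,151),(678,118)])-[400,0])/2.5+[200,340]
def P(p):
    x,y,z,w,ti,oy,ox=p
    L=np.array([[-70+ox,-65+oy,14],[70+ox,-65+oy,14],[70+ox,185+oy,14],[-70+ox,185+oy,14],[0,0,14],[0,120,14]])
    return np.array([x,y,z])+L@nestR(w,ti).T
f=lambda p:np.r_[(proj("top",P(p))-t).ravel(),(proj("side",P(p))-s).ravel(),(p[4]-.4363)/.01]
r=least_squares(f,[560,300,80,2.0,.436,0,0],loss="soft_l1")
print(r.x.round(3),r.fun.round(1))
E
```

```text
[ 5.83787e+02  3.13458e+02  5.81420e+01  2.23300e+00  4.35000e-01
 -4.61000e+00 -5.81000e-01] [ 0.1  0.4 -0.2  0.5 -0.2  0.4  0.5  0.8  0.8 -0.3 -0.1  0.3  0.2  0.2
 -1.  -0.2 -0.1 -0.4 -1.  -0.3 -0.   0.2 -0.1  0.4 -0.2]
```

Emit:
arm_command(
  steps=[0,0,0,-0.184,0,0,0,-0.184,0,0,0,-0.184,0,0,0,-0.184,0,0,0,-0.184,0,0,0,-0.184,0,0,0,-0.184,0,0,0,-0.184,0,0,0,-0.184,0,0,0,-0.184,0,0,0,0],
  grip=0.0854,
)

```text
clock: 1.48
position: [240.3, -576.6, 230.7]
ee_rot: [0.898, -0.439, -0.0, -0.0]
contact_force: [0.6, -0.3, 0.4]
gripper_width: 85.6
grasp_force: 0.0
```

```bash
cat > go.py <<'E'
from h import *
import sys
s,R=tool();d=R.T@(np.array(list(map(float,sys.argv[1:4])))-s["position"])
print("clk",round(s["clock"],2),"pos",s["position"].round(1),"d_tool",d.round(1),"yaw_y",np.arctan2(R[1,1],R[0,1]).round(4),"j",s["joints"].round(2),"F",s["contact_force"].round(2),"M",s["wrist_torque"].round(3),"w",round(s["gripper_width"],1),"g",s["grasp_force"])
E
python3 go.py 472 -372 20
```

```text
clk 1.48 pos [ 240.3 -576.6  230.7] d_tool [ -18.8 -308.5  210.8] yaw_y -2.4798 j [-0.92  0.39  0.01 -0.   -1.19  1.58] F [ 0.55 -0.31  0.44] M [ 0.02   0.041 -0.031] w 85.6 g 0.0
```

Emit:
arm_command(
  steps=[-0.003,-0.0514,0,0,-0.003,-0.0514,0,0,-0.003,-0.0514,0,0,-0.003,-0.0514,0,0,-0.003,-0.0514,0,0,-0.004,-0.0514,0,0,0,0,0.05,0,0,0,0.05,0,0,0,0.05,0,0,0,0.03,0,0,0,0.03,0,0,0,0,0],
)

```text
clock: 2.98
position: [469.7, -371.0, 18.8]
ee_rot: [0.898, -0.439, -0.003, 0.0]
contact_force: [-1.3, -1.1, 0.5]
gripper_width: 85.2
grasp_force: 0.0
```

Emit:
arm_command(
  steps=[0,0,0,0,0,0,0,0,0,0,0,0,0,0,0,0,0,0,0,0,0,0,0,0],
  grip=0.05,
)

```text
clock: 3.72
position: [472.3, -372.8, 23.6]
ee_rot: [0.899, -0.438, 0.002, 0.0]
contact_force: [-1.7, -1.7, 6.4]
gripper_width: 59.7
grasp_force: 65.9
```

Emit:
arm_command(
  steps=[0,0,-0.015,0,0,0,-0.025,0,0,0,-0.02,0,0,0,0,0,0,0,0,0,0,0,0,0],
)

```text
clock: 4.47
position: [470.8, -371.4, 80.1]
ee_rot: [0.899, -0.438, -0.001, -0.0]
contact_force: [0.2, 0.1, -3.2]
gripper_width: 59.9
grasp_force: 66.0
```

```bash
python3 go.py 482 -230 20
```

```text
clk 4.47 pos [ 470.8 -371.4   80.1] d_tool [-104.3  -95.9   60.2] yaw_y -2.4779 j [-0.4   0.49 -0.24 -0.   -0.84  1.06] F [ 0.23  0.14 -3.21] M [ 0.016 -0.005 -0.027] w 59.9 g 66.03381270775571
```

Emit:
arm_command(
  steps=[0,0,0.025,0,0,0,0.025,0,0,0,0.01,0,0,0,0,0,0,0,0,0],
)

```text
clock: 5.1
position: [469.9, -371.2, 23.5]
ee_rot: [0.899, -0.438, -0.002, 0.0]
contact_force: [-6.3, 5.2, 13.4]
gripper_width: 59.9
grasp_force: 65.7
```

Emit:
arm_command(
  steps=[0,0,0,0,0,0,0,0,0,0,0,0,0,0,0,0,0,0,-0.03,0,0,0,-0.05,0,0,0,-0.01,0,-0.0348,-0.032,0,0,-0.0348,-0.032,0,0,-0.0348,-0.032,0,0,0,0,0.03,0,0,0,0.04,0,0,0,0.02,0,0,0,0,0],
  grip=0.0854,
)

```text
clock: 6.85
position: [481.2, -230.2, 19.3]
ee_rot: [0.899, -0.438, -0.002, 0.001]
contact_force: [0.1, 0.5, -0.1]
gripper_width: 85.1
grasp_force: 0.0
```

Emit:
arm_command(
  steps=[0,0,0,0,0,0,0,0,0,0,0,0,0,0,0,0,0,0,0,0,0,0,0,0],
  grip=0.05,
)

```text
clock: 7.6
position: [483.0, -230.9, 22.7]
ee_rot: [0.899, -0.438, 0.001, 0.0]
contact_force: [-2.2, -1.4, 6.3]
gripper_width: 59.7
grasp_force: 65.6
```

Emit:
arm_command(
  steps=[0,0,-0.015,0,0,0,-0.025,0,0,0,-0.02,0,0,0,0,0,0,0,0,0,0,0,0,0],
)

```text
clock: 8.35
position: [482.1, -230.3, 80.3]
ee_rot: [0.899, -0.438, -0.001, 0.0]
contact_force: [0.5, -0.5, -2.7]
gripper_width: 60.0
grasp_force: 65.9
```

```bash
python3 go.py 595 -54 20
```

```text
clk 8.35 pos [ 482.1 -230.3   80.3] d_tool [ -69.2 -197.6   60.1] yaw_y -2.4778 j [-0.14  0.4  -0.41 -0.   -0.77  0.81] F [ 0.54 -0.55 -2.74] M [ 0.011 -0.071  0.051] w 60.0 g 65.8601445145905
```

Emit:
arm_command(
  steps=[0,0,0.025,0,0,0,0.025,0,0,0,0.01,0,0,0,0,0,0,0,0,0],
)

```text
clock: 8.98
position: [481.0, -230.5, 22.4]
ee_rot: [0.899, -0.438, -0.002, 0.001]
contact_force: [-5.3, 0.9, 8.1]
gripper_width: 59.7
grasp_force: 65.3
```

Emit:
arm_command(
  steps=[0,0,0,0,0,0,0,0,0,0,0,0,0,0,0,0,0,0,-0.03,0,0,0,-0.05,0,0,0,-0.01,0,-0.0173,-0.0494,0,0,-0.0173,-0.0494,0,0,-0.0173,-0.0494,0,0,-0.0173,-0.0494,0,0,0,0,0.03,0,0,0,0.04,0,0,0,0.02,0,0,0,0,0],
  grip=0.0854,
)

```text
clock: 10.85
position: [593.9, -54.4, 18.8]
ee_rot: [0.899, -0.438, -0.002, 0.002]
contact_force: [-0.6, 0.3, 0.7]
gripper_width: 85.3
grasp_force: 0.0
```

Emit:
arm_command(
  steps=[0,0,0,0,0,0,0,0,0,0,0,0,0,0,0,0,0,0,0,0,0,0,0,0],
  grip=0.05,
)

```text
clock: 11.6
position: [596.9, -54.2, 22.9]
ee_rot: [0.899, -0.438, 0.001, -0.001]
contact_force: [0.0, 0.3, 5.7]
gripper_width: 61.1
grasp_force: 65.8
```

Emit:
arm_command(
  steps=[0,0,-0.015,0,0,0,-0.025,0,0,0,-0.02,0,0,0,0,0,0,0,0,0,0,0,0,0],
)

```text
clock: 12.35
position: [595.0, -54.3, 80.2]
ee_rot: [0.899, -0.438, -0.001, 0.001]
contact_force: [0.0, 0.1, -0.9]
gripper_width: 61.3
grasp_force: 65.5
```

```bash
python3 go.py 595 -54 80;python3 - <<'E'
from h import *
import time
R=nestR(2.2338); print("nest R",R.round(3))
for i,n in enumerate(("side","wrist")): cv2.imwrite(f"pics/h{n}.png",get_image(n)[:,:,::-1])
a=cv2.resize(cv2.imread("pics/hside.png")[160:400,180:500],(400,300));b=cv2.resize(cv2.imread("pics/hwrist.png"),(400,300))
cv2.imwrite("pics/h.png",np.hstack([a,b]))
print(get_calibration("wrist"))
E
```

```text
clk 12.35 pos [595.  -54.3  80.2] d_tool [-0.2 -0.2  0.2] yaw_y -2.4779 j [ 0.18  0.48 -0.25 -0.   -0.84  0.48] F [ 0.04  0.1  -0.93] M [ 0.015 -0.015 -0.024] w 61.3 g 65.54112637415528
nest R [[-0.558 -0.788  0.26 ]
 [ 0.714 -0.615 -0.333]
 [ 0.423  0.     0.906]]
{'camera_matrix': array([[403.72922513,   0.        , 317.70452832],
       [  0.        , 403.72922513, 242.43132836],
       [  0.        ,   0.        ,   1.        ]]), 'cam_to_world': array([[-7.87068281e-01, -5.84881247e-01, -1.96054708e-01,
         6.46016987e+02],
       [-6.16865818e-01,  7.46407567e-01,  2.49704437e-01,
        -1.19441573e+02],
       [ 2.89275093e-04,  3.17473890e-01, -9.48266969e-01,
         2.24081100e+02],
       [ 0.00000000e+00,  0.00000000e+00,  0.00000000e+00,
         1.00000000e+00]])}
```

View pics/h.png

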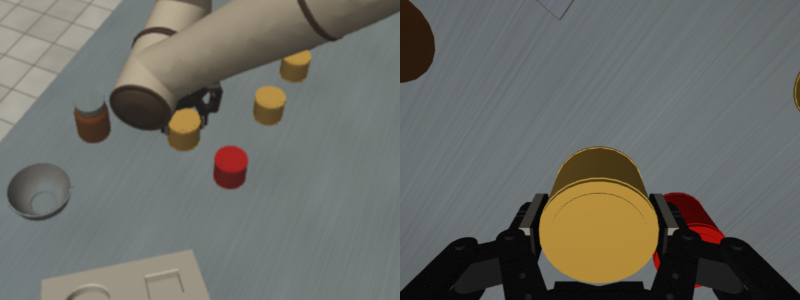

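The lift force on this tin is about 1 N, against 3.2 N and 2.7 N for the others, so the tin at (595,-54) is the light one. It is square in the fingers. I'll go to a viewpoint uphill of the nest and refine the nest pose with the wrist camera.

Emit:
arm_command(
  steps=[0,0,-0.05,0,0,0,-0.06,0,0,0,-0.06,0,-0.0417,-0.0241,0,0,-0.0417,-0.0241,0,0,-0.0417,-0.0241,0,0,-0.0417,-0.0241,0,0,-0.0417,-0.0241,0,0,-0.0417,-0.0241,0,0,-0.0417,-0.0241,0,0,-0.0417,-0.0241,0,0,-0.0417,-0.0241,0,0,0,0,0,0,0,0,0,0,0,0,0,0],
)

```text
clock: 14.32
position: [535.6, 373.8, 251.3]
ee_rot: [0.899, -0.439, -0.0, 0.0]
contact_force: [-0.2, 0.1, 0.6]
gripper_width: 61.4
grasp_force: 66.1
```

```bash
python3 go.py 539.3 272.7 112;python3 - <<'E'
from h import *
import pickle
C["wrist"]=get_calibration("wrist")
pickle.dump(C["wrist"],open("w1.pkl","wb"))
im=np.ascontiguousarray(get_image("wrist")[:,:,::-1]); cv2.imwrite("pics/w1raw.png",im)
R=nestR(2.2338);o=np.array([583.8,313.5,58.1])
for rad,z in((34,14),(34,0)):
    a=np.linspace(0,6.28,60);P=o+np.c_[rad*np.cos(a),rad*np.sin(a),z+0*a]@R.T
    for p in proj("wrist",P): cv2.circle(im,tuple(int(round(v)) for v in p),0,(0,0,255) if z else (255,0,0),-1)
P=o+np.array([[-70.6,-69.6,14],[69.4,-69.6,14],[69.4,180.4,14],[-70.6,180.4,14]])@R.T
cv2.polylines(im,[proj("wrist",P).round().astype(int)],True,(0,255,0),1)
cv2.imwrite("pics/w1.png",im)
E
```

```text
clk 14.32 pos [535.6 373.8 251.3] d_tool [ 82.   59.2 139.3] yaw_y -2.4789 j [ 0.86  0.42  0.12  0.   -1.27 -0.19] F [-0.22  0.12  0.65] M [-0.035  0.023  0.025] w 61.4 g 66.1431447789073
```

View pics/w1.png

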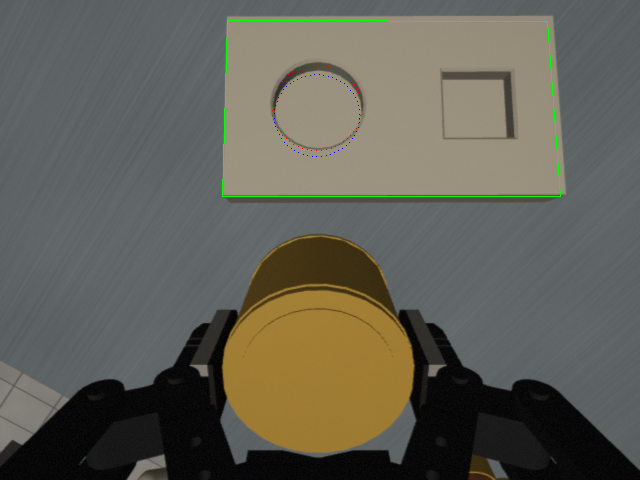

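The overlay shows the fit is within a few pixels, with the nest rim centred near (318,109). The right-hand deck corners sit at (553,16) and (566,195), slightly wider than predicted. I'll refit on all three views using sub-pixel edges from the wrist picture.

```bash
python3 - <<'E'
from h import *
import pickle
from scipy.optimize import least_squares
C["wrist"]=pickle.load(open("w1.pkl","rb"))
im=cv2.imread("pics/w1raw.png");g=cv2.GaussianBlur(im,(3,3),0).astype(float)
warm=g[:,:,2]-g[:,:,0]   # deck warm, bench bluish
print("row100",[int(v) for v in warm[100,215:240:2]])
# boundary lines from warm threshold
m=(warm>0).astype(np.uint8)
def line(pts):
    vx,vy,x,y=cv2.fitLine(np.float32(pts),cv2.DIST_HUBER,0,.01,.01).ravel();return np.array([vy,-vx,-(vy*x-vx*y)])
L=line([(np.where(m[r,180:300])[0][0]+180-.5,r) for r in range(40,180)])
Rr=line([(np.where(m[r,520:600])[0][-1]+520+.5,r) for r in range(40,180)])
T=line([(c,np.where(m[0:60,c])[0][0]-.5) for c in range(250,530)])
# bottom edge: luminance step top face/side face
lum=g.sum(2);B=line([(c,185+np.argmin(np.diff(lum[185:206,c],axis=0))+.5) for c in range(250,540)])
X=lambda a,b:(lambda q:q[:2]/q[2])(np.cross(a,b))
w=np.array([X(T,L),X(B,L),X(B,Rr),X(T,Rr)]);print(w.round(1))
t=np.array([(188,47),(47,124),(216,358),(349,265),(162,149),(244,256)])/400*140+[100,200]
s=(np.array([(433,110),(433,240),(775,165),(736,50),(524,151),(678,118)])-[400,0])/2.5+[200,340]
wc=np.array([[318.5,109],[478.5,104]])
def P(p):
    x,y,z,a,oy,ox=p
    Lc=np.array([[-70+ox,-65+oy,14],[70+ox,-65+oy,14],[70+ox,185+oy,14],[-70+ox,185+oy,14],[0,0,14],[0,120,14]])
    return np.array([x,y,z])+Lc@nestR(a).T
for use in(0,1):
    f=lambda p:np.r_[use*(proj("top",P(p))-t).ravel(),use*(proj("side",P(p))-s).ravel(),(proj("wrist",P(p))-np.r_[w,wc]).ravel()*.7]
    r=least_squares(f,[584,313,58,2.23,-4,0],loss="soft_l1");print(r.x.round(3),r.fun.round(1)[-12:])
E
python3 go.py 539.3 272.7 112
```

```text
row100 [-7, -7, -7, -7, -4, 19, 27, 28, 28, 28, 28, 28, 28]
[[225.6  14.5]
 [221.1 194.5]
 [566.5 194.5]
 [553.4  14.5]]
[583.101 312.788  65.931   2.236  -5.109  -3.322] [ 0.2  0.4 -0.   0.1 -0.1 -0.3 -0.1 -0.1 -0.6 -1.7  0.6  1.6]
[582.578 313.306  64.155   2.237  -4.919  -3.303] [ 0.8  1.6  0.7  0.5 -0.8 -0.1 -0.9  0.8 -0.5 -1.  -0.1  2.2]
clk 14.38 pos [535.7 373.8 251.5] d_tool [ 81.9  59.3 139.5] yaw_y -2.479 j [ 0.86  0.42  0.12  0.   -1.27 -0.19] F [ 0.7   0.82 -1.32] M [-0.026 -0.073 -0.014] w 61.2 g 66.1431372910738
```

```bash
python3 - <<'E'
from h import *
import pickle
C["wrist"]=pickle.load(open("w1.pkl","rb"))
raw=cv2.imread("pics/w1raw.png");out=[]
for o,w,c in(((582.6,313.3,64.2),2.237,0),((583.1,312.8,65.9),2.236,1)):
    im=cv2.resize(raw[40:180,250:390],None,fx=2.8,fy=2.8,interpolation=2)
    for z,col in((14,(0,0,255)),(0,(255,0,0))):
        a=np.linspace(0,6.28,90);P=np.array(o)+np.c_[34*np.cos(a),34*np.sin(a),z+0*a]@nestR(w).T
        for p in proj("wrist",P): cv2.circle(im,tuple(int(round(v)) for v in (p+.5-[250,40])*2.8),1,col,-1)
    out.append(im)
cv2.imwrite("pics/rim.png",np.hstack(out))
E
```

```text
(no output)
```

View pics/rim.png

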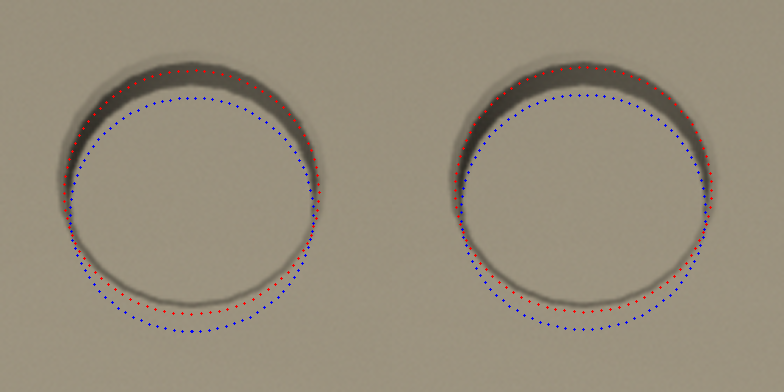

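The dark nest wall sits about 5 px (1.5 mm) further up the picture than the fit, so I take the nest centre as about (584, 312). Height will come from contact. Next I go over the flat between the nests, then lower slowly until the tin touches.

Emit:
arm_command(
  steps=[0.0415,0.0301,0,0,0.0415,0.0301,0,0,0,0,0.05,0,0,0,0.05,0,0,0,0.021,0,0,0,0,0,0,0,0,0,0,0,0,0],
)

```text
clock: 15.38
position: [539.9, 273.0, 132.1]
ee_rot: [0.899, -0.438, 0.001, -0.002]
contact_force: [-0.1, 1.4, -0.7]
gripper_width: 61.7
grasp_force: 66.4
```

Emit:
arm_command(
  steps=[0,0,0.003,0,0,0,0.003,0,0,0,0.003,0,0,0,0,0],
)

```text
clock: 15.88
position: [538.9, 272.4, 120.8]
ee_rot: [0.899, -0.438, -0.0, 0.0]
contact_force: [-0.5, -0.2, -1.4]
gripper_width: 61.3
grasp_force: 66.4
```

Emit:
arm_command(
  steps=[0,0,0.002,0,0,0,0.002,0,0,0,0,0],
)

```text
clock: 16.25
position: [539.0, 272.5, 117.1]
ee_rot: [0.899, -0.438, -0.0, 0.0]
contact_force: [-0.8, 0.1, -0.8]
gripper_width: 61.0
grasp_force: 66.4
```

```bash
python3 go.py 539.3 271.3 112
```

```text
clk 16.25 pos [539.  272.5 117.1] d_tool [1.1 0.5 5.1] yaw_y -2.4776 j [ 0.74  0.45 -0.2   0.   -0.92 -0.07] F [-0.77  0.05 -0.81] M [ 0.087 -0.055 -0.037] w 61.0 g 66.4160706102848
```

Emit:
arm_command(
  steps=[0,0,0.002,0,0,0,0.001,0,0,0,0,0],
)

```text
clock: 16.62
position: [539.0, 272.5, 114.2]
ee_rot: [0.899, -0.438, -0.0, 0.0]
contact_force: [-0.9, 1.0, -1.4]
gripper_width: 61.4
grasp_force: 66.4
```

Emit:
arm_command(
  steps=[0,0,0.002,0,0,0,0.001,0,0,0,0,0],
)

```text
clock: 17.0
position: [539.5, 272.4, 112.9]
ee_rot: [0.899, -0.438, 0.001, -0.0]
contact_force: [-2.1, -1.3, 5.6]
gripper_width: 61.2
grasp_force: 67.3
```

Emit:
arm_command(
  steps=[0,0,0.002,0,0,0,0.001,0,0,0,0,0],
)

```text
clock: 17.38
position: [539.9, 272.0, 112.1]
ee_rot: [0.899, -0.437, 0.001, -0.0]
contact_force: [-3.4, -3.7, 15.6]
gripper_width: 61.1
grasp_force: 68.2
```

Contact came at TCP z ≈ 113, which puts the nest origin at z ≈ 62. Now I'll roll the tin about its uphill edge, moving downhill and down together so it pivots in the pads until flat on the slope.

Emit:
arm_command(
  steps=[0.002,0,0.002,0,0.002,0,0.002,0,0.002,0,0.002,0,0,0,0,0],
)

```text
clock: 17.88
position: [543.8, 267.5, 106.8]
ee_rot: [0.899, -0.437, 0.001, -0.001]
contact_force: [-4.2, -3.9, 16.8]
gripper_width: 60.8
grasp_force: 70.3
```

```bash
python3 go.py 539.3 271.3 112
```

```text
clk 17.88 pos [543.8 267.5 106.8] d_tool [-5.8  1.2 -5.2] yaw_y -2.4758 j [ 0.72  0.46 -0.21  0.   -0.9  -0.06] F [-4.23 -3.87 16.84] M [-0.798  1.818  0.243] w 60.8 g 70.25576334446669
```

Emit:
arm_command(
  steps=[0.002,0,0.0022,0,0.002,0,0.0022,0,0.002,0,0.0022,0,0,0,0,0],
)

```text
clock: 18.38
position: [547.6, 262.8, 99.9]
ee_rot: [0.899, -0.437, 0.001, -0.001]
contact_force: [-3.6, -4.8, 15.7]
gripper_width: 61.2
grasp_force: 72.6
```

```bash
python3 go.py 539.3 271.3 112; python3 - <<'E'
from h import *
a=get_image("side")[200:460,140:440,::-1];b=get_image("wrist")[:,:,::-1]
cv2.imwrite("pics/p1.png",np.hstack([cv2.resize(a,(400,346)),cv2.copyMakeBorder(cv2.resize(b,(400,300)),0,46,0,0,0)]))
E
```

```text
clk 18.38 pos [547.6 262.8  99.9] d_tool [-11.8   1.3 -12.2] yaw_y -2.476 j [ 0.71  0.47 -0.21  0.   -0.89 -0.05] F [-3.59 -4.82 15.69] M [-0.751  1.562  0.2  ] w 61.2 g 72.62597559951246
```

View pics/p1.png

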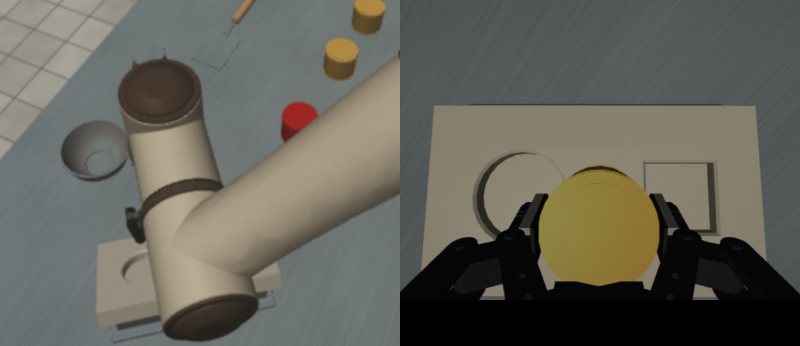

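It is working: the tin's lid now turns toward the camera and little side wall shows. Continue until the force rises, which means it is flat.

Emit:
arm_command(
  steps=[0.002,0,0.0022,0,0.001,0,0.0015,0,0,0,0,0],
)

```text
clock: 18.85
position: [550.0, 260.9, 96.3]
ee_rot: [0.899, -0.437, 0.002, -0.002]
contact_force: [-2.9, -3.0, 15.2]
gripper_width: 61.2
grasp_force: 73.2
```

Emit:
arm_command(
  steps=[0.001,0,0.002,0,0,0,0.001,0,0,0,0,0],
)

```text
clock: 19.23
position: [551.2, 259.9, 94.5]
ee_rot: [0.899, -0.437, 0.002, -0.002]
contact_force: [-3.4, -5.7, 20.3]
gripper_width: 61.0
grasp_force: 73.8
```

```bash
python3 go.py 539.3 271.3 112
```

```text
clk 19.23 pos [551.2 259.9  94.5] d_tool [-16.2   2.2 -17.6] yaw_y -2.4758 j [ 0.71  0.48 -0.21  0.   -0.87 -0.04] F [-3.35 -5.72 20.35] M [-0.904  1.399  0.156] w 61.0 g 73.79007568582892
```

Emit:
arm_command(
  steps=[0,0,0.002,0,0,0,0.002,0,0,0,0,0],
)

```text
clock: 19.6
position: [551.7, 259.7, 93.9]
ee_rot: [0.9, -0.436, 0.003, -0.002]
contact_force: [-7.7, -7.9, 34.3]
gripper_width: 61.1
grasp_force: 75.2
```

```bash
python3 go.py 539.3 271.3 112; python3 - <<'E'
from h import *
b=get_image("wrist")[:,:,::-1]
cv2.imwrite("pics/p2.png",b)
E
```

```text
clk 19.6 pos [551.7 259.7  93.9] d_tool [-16.7   2.4 -18.2] yaw_y -2.474 j [ 0.71  0.48 -0.21  0.01 -0.87 -0.04] F [-7.73 -7.89 34.28] M [-1.751  2.637  0.232] w 61.1 g 75.23767188191414
```

View pics/p2.png

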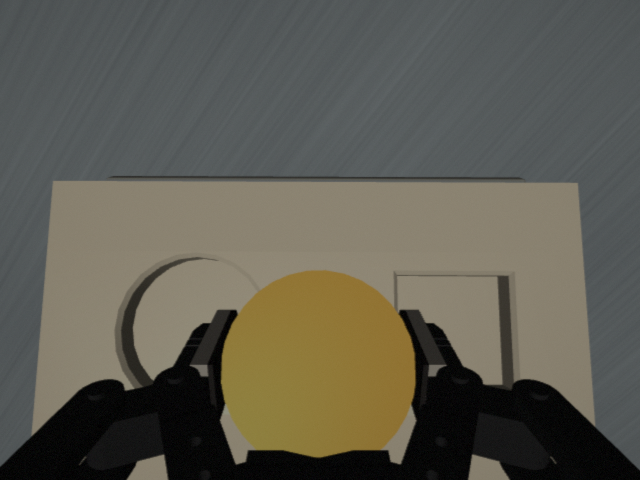

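The tin is flat: the force jumps with almost no travel, and the lid at (319,367) is seen face on. I'll use the same picture to measure the tin's offset from the nest along the slope.

```bash
python3 - <<'E'
from h import *
C["wrist"]=get_calibration("wrist")
R=nestR(2.236);o=np.array([584,312,61.])
def loc(uv,z):
    c,d=ray("wrist",uv);c=R.T@(c-o);d=R.T@d;return (c+d*(z-c[2])/d[2]).round(1)
im=cv2.imread("pics/p2.png");h=cv2.cvtColor(im,cv2.COLOR_BGR2HSV);m=cv2.inRange(h,(14,110,90),(35,255,255))
k,l,st,ce=cv2.connectedComponentsWithStats(m);i=1+st[1:,4].argmax();M=(l==i).astype(np.uint8)
c=max(cv2.findContours(M,0,1)[0],key=len)[:,0];q=np.array([loc(p,70)[:2] for p in c if p[1]<305 or (p[1]<440 and 0)])
from scipy.optimize import least_squares
r=least_squares(lambda p:np.hypot(q[:,0]-p[0],q[:,1]-p[1])-p[2],[0,60,31]);print("lid local c,r",r.x.round(2),np.abs(r.fun).max().round(2),st[i])
for n,uv,z in(("deckTL",(53,181),14),("TR",(579,183),14),("rim left",(117,330),14),("rim top",(197,254),14),("wall top",(197,258),14),("sq TL",(394,272),14),("sq TR",(515,272),14)):print(n,loc(uv,z))
E
```

```text
lid local c,r [ 6.06 58.38 31.24] 0.3 [  221   270   194   187 29304]
deckTL [-70.5 -70.9  14. ]
TR [-70.7 183.   14. ]
rim left [  0.2 -35.2  14. ]
rim top [-35.4   0.5  14. ]
wall top [-33.5   0.6  14. ]
sq TL [-27.5  93.5  14. ]
sq TR [-27.8 150.1  14. ]
```

Emit:
arm_command(
  steps=[0.006,0,-0.013,0,0.006,0,-0.0135,0,0.003,0,-0.0065,0,0,0,0,0,0,0,0,0],
)

```text
clock: 20.27
position: [557.7, 248.0, 117.0]
ee_rot: [0.899, -0.438, -0.0, 0.001]
contact_force: [-0.9, 0.8, -2.0]
gripper_width: 61.3
grasp_force: 72.1
```

```bash
cat > tgt.py <<'E'
from h import *
import sys
s,T=tool();R=nestR(2.236)
seat=np.array([551.7,259.7,93.9])+R@[-5.5,-57.6,-14]
for z in (22,16,10,0): print(z,(T.T@(seat+R@[0,0,z]-s["position"])).round(1))
print("local now",(R.T@(s["position"]-seat)).round(1),s["contact_force"].round(1),s["clock"])
E
python3 go.py 551.7 259.7 93.9;python3 tgt.py
```

```text
clk 20.27 pos [557.7 248.  117. ] d_tool [-13.   -2.5  23.1] yaw_y -2.4777 j [ 0.68  0.46 -0.18 -0.   -0.93 -0.02] F [-0.9   0.84 -1.97] M [-0.044  0.03  -0.04 ] w 61.3 g 72.07077555824071
22 [ -4.7 -60.1  18.1]
16 [ -7.2 -60.1  23.6]
10 [ -9.7 -60.1  29. ]
0 [-14.  -60.1  38.1]
local now [ 3.5 60.1 40.5] [-0.9  0.8 -2. ] 20.275
```

Emit:
arm_command(
  steps=[-0.001,-0.0301,0,0,-0.001,-0.03,0,0,-0.0027,0,0.0181,0,0,0,0,0,0,0,0,0],
)

```text
clock: 20.9
position: [602.0, 288.4, 99.5]
ee_rot: [0.899, -0.438, -0.0, 0.001]
contact_force: [-0.3, -0.0, -2.0]
gripper_width: 61.2
grasp_force: 72.0
```

```bash
python3 tgt.py;python3 - <<'E'
from h import *
cv2.imwrite("pics/p3.png",get_image("wrist")[:,:,::-1])
E
```

```text
22 [-0.1 -0.3  0.7]
16 [-2.7 -0.4  6.2]
10 [-5.2 -0.4 11.6]
0 [-9.4 -0.4 20.7]
local now [ 0.2  0.3 22.7] [-0.3 -0.  -2. ] 20.9
```

View pics/p3.png

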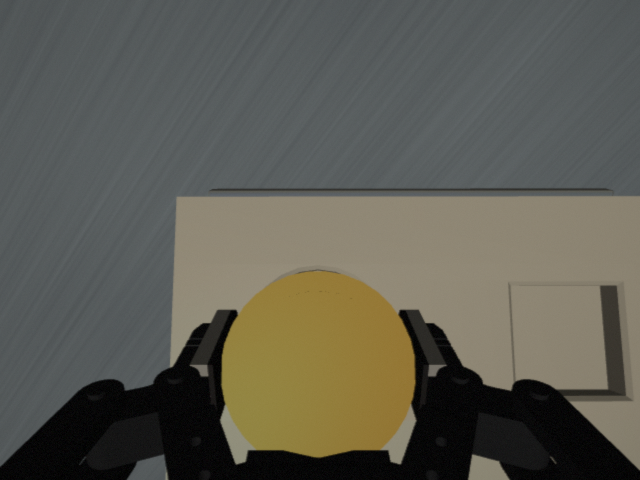

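The nest rim peeks out evenly above the tin, from about (278,275) to (358,275) with its top near row 266. I'll run a quick numeric check of nest and lid in this picture.

```bash
python3 - <<'E'
from h import *
C["wrist"]=get_calibration("wrist")
im=cv2.imread("pics/p3.png");h=cv2.cvtColor(im,cv2.COLOR_BGR2HSV);m=cv2.inRange(h,(14,110,90),(35,255,255))
k,l,st,ce=cv2.connectedComponentsWithStats(m);i=1+st[1:,4].argmax()
c=max(cv2.findContours((l==i).astype(np.uint8),0,1)[0],key=len)[:,0]
from scipy.optimize import least_squares
R=nestR(2.236)
for z0 in(61,63):
    o=np.array([584,312,z0])
    def loc(uv,z):
        cc,d=ray("wrist",uv);cc=R.T@(cc-o);d=R.T@d;return (cc+d*(z-cc[2])/d[2])
    q=np.array([loc(p,70+22.5-(z0-61)*.906)[:2] for p in c if p[1]<305])
    r=least_squares(lambda p:np.hypot(q[:,0]-p[0],q[:,1]-p[1])-p[2],[0,0,31]);print(z0,"lid",r.x.round(2))
    for n,uv in(("rim top",(318,266)),("sqL",(509,340)),("sqR",(630,340)),("sqtop",(560,282)),("deckL",(174,300)),("deck top",(318,196.5))):print(n,loc(uv,14)[:2].round(1))
for cc in(300,318,336):print(im[258:276,cc].sum(1))
E
```

```text
61 lid [-1.58  0.43 27.99]
rim top [-35.5   0.5]
sqL [ 0.2 92.7]
sqR [  0.2 151.1]
sqtop [-27.7 119.3]
deckL [-18.9 -70. ]
deck top [-70.5   0.4]
63 lid [-2.42  0.43 27.99]
rim top [-36.3   0.5]
sqL [-0.9 91.9]
sqR [ -0.9 149.8]
sqtop [-28.5 118.2]
deckL [-19.8 -69.3]
deck top [-70.9   0.4]
[403 396 402 403 403 402 404 406 407 386 370 365 362 340 247 312 326 328]
[399 397 402 400 401 400 402 386 375 376 363 301 291 356 335 325 327 328]
[399 402 396 401 402 404 407 408 406 398 384 380 381 362 285 301 321 328]
```

Emit:
arm_command(
  steps=[-0.001,0,0.0033,0,-0.001,0,0.0033,0,-0.0013,0,0.0027,0,-0.0013,0,0.0027,0,0,0,0,0],
)

```text
clock: 21.58
position: [599.5, 292.5, 87.5]
ee_rot: [0.899, -0.438, -0.0, 0.0]
contact_force: [-0.3, -0.2, -1.6]
gripper_width: 61.5
grasp_force: 72.1
```

Emit:
arm_command(
  steps=[-0.0013,0,0.0027,0,-0.0008,0,0.0018,0,0,0,0,0],
)

```text
clock: 21.95
position: [598.3, 294.2, 83.2]
ee_rot: [0.899, -0.438, -0.0, 0.0]
contact_force: [-0.7, -0.6, -1.9]
gripper_width: 61.0
grasp_force: 72.1
```

```bash
python3 tgt.py
```

```text
22 [  6.7   0.4 -15.7]
16 [  4.1   0.4 -10.2]
10 [ 1.6  0.4 -4.8]
0 [-2.6  0.4  4.3]
local now [-0.6 -0.4  5. ] [-0.7 -0.6 -1.9] 21.95
```

The tin is 9 mm deep in the nest and has touched nothing. Next is lowering gently to the floor.

Emit:
arm_command(
  steps=[-0.0008,0,0.0018,0,-0.0008,0,0.0018,0,0,0,0,0],
)

```text
clock: 22.32
position: [597.5, 295.4, 79.7]
ee_rot: [0.899, -0.438, -0.0, 0.0]
contact_force: [1.8, -0.7, -1.4]
gripper_width: 61.4
grasp_force: 72.1
```

Emit:
arm_command(
  steps=[-0.0004,0,0.0009,0,-0.0004,0,0.0009,0,0,0,0,0],
)

```text
clock: 22.7
position: [597.6, 295.4, 79.2]
ee_rot: [0.899, -0.438, 0.001, -0.0]
contact_force: [0.2, -4.5, 5.2]
gripper_width: 61.5
grasp_force: 72.7
```

```bash
python3 tgt.py
```

```text
22 [  8.2   0.5 -19.6]
16 [  5.7   0.5 -14.2]
10 [ 3.1  0.5 -8.8]
0 [-1.1  0.5  0.3]
local now [-0.9 -0.5  0.7] [ 0.2 -4.5  5.2] 22.7
```

Emit:
arm_command(
  steps=[-0.0004,0,0.0015,0,-0.0002,0,0.0015,0,0,0,0,0,0,0,0,0],
)

```text
clock: 23.2
position: [597.8, 295.2, 78.6]
ee_rot: [0.899, -0.438, 0.001, -0.0]
contact_force: [-1.7, -8.2, 13.5]
gripper_width: 61.4
grasp_force: 73.4
```

```bash
python3 tgt.py; python3 - <<'E'
from h import *
cv2.imwrite("pics/p4.png",get_image("wrist")[:,:,::-1])
E
```

```text
22 [  7.9   0.6 -20.2]
16 [  5.3   0.6 -14.8]
10 [ 2.8  0.6 -9.4]
0 [-1.5  0.6 -0.3]
local now [-1.5 -0.6  0.3] [-1.7 -8.2 13.5] 23.2
```

View pics/p4.png

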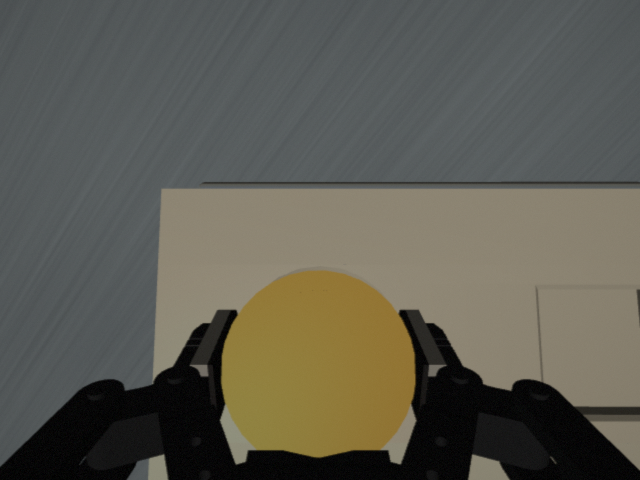

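The tin is in the nest with the rim arc still even, and the force is along the slope normal. One more press along the normal to make sure it is flat.

Emit:
arm_command(
  steps=[-0.0008,0,0.0018,0,-0.0008,0,0.0018,0,0,0,0,0,0,0,0,0],
)

```text
clock: 23.75
position: [598.0, 295.1, 78.2]
ee_rot: [0.899, -0.438, 0.003, -0.0]
contact_force: [-3.3, -13.6, 24.6]
gripper_width: 61.2
grasp_force: 74.4
```

```bash
python3 tgt.py; python3 go.py 0 0 0
```

```text
22 [  7.8   0.6 -20.5]
16 [  5.2   0.6 -15.1]
10 [ 2.6  0.7 -9.7]
0 [-1.6  0.7 -0.7]
local now [-1.8 -0.7  0.1] [ -3.3 -13.6  24.6] 23.75
clk 23.75 pos [598.  295.1  78.2] d_tool [-137.   652.9   75.9] yaw_y -2.4769 j [ 0.7   0.58 -0.07  0.01 -0.91 -0.04] F [ -3.29 -13.57  24.58] M [-3.29   1.124 -0.031] w 61.2 g 74.38563762232661
```

Emit:
arm_command(
  steps=[0.0008,0,-0.002,0,0.0008,0,-0.002,0,0,0,0,0],
)

```text
clock: 24.12
position: [597.9, 295.3, 78.6]
ee_rot: [0.899, -0.438, 0.001, -0.0]
contact_force: [-1.2, -7.2, 12.9]
gripper_width: 60.7
grasp_force: 73.2
```

```bash
python3 tgt.py
```

```text
22 [  7.9   0.6 -20.2]
16 [  5.3   0.6 -14.8]
10 [ 2.8  0.7 -9.4]
0 [-1.5  0.7 -0.3]
local now [-1.4 -0.7  0.3] [-1.2 -7.2 12.9] 24.125
```

Emit:
arm_command(
  steps=[0.0005,0,-0.001,0,0.0004,0,-0.001,0,0,0,0,0,0,0,0,0],
)

```text
clock: 24.62
position: [597.8, 295.4, 78.9]
ee_rot: [0.899, -0.438, 0.001, -0.0]
contact_force: [0.2, -4.3, 6.2]
gripper_width: 61.0
grasp_force: 72.7
```

Emit:
arm_command(
  steps=[0,0,0,0,0,0,0,0,0,0,0,0,0,0,0,0,0,0,0,0,0,0,-0.01,0,0,0,-0.02,0,0,0,-0.04,0,0,0,-0.05,0,0,0,-0.05,0,-0.04,0,0,0,-0.04,0,0,0,0,0,0,0,0,0,0,0],
  grip=0.0854,
)

```text
clock: 26.38
position: [548.0, 358.7, 248.0]
ee_rot: [0.899, -0.438, 0.0, -0.0]
contact_force: [-0.1, -1.1, 0.3]
gripper_width: 85.4
grasp_force: 0.0
```

```bash
python3 go.py 0 0 0; python3 - <<'E'
from h import *
from scipy.optimize import least_squares
C["wrist"]=get_calibration("wrist");w=get_image("wrist")[:,:,::-1];t=get_image("top")[:,:,::-1]
R=nestR(2.236);o=np.array([584,312,62.])
a=np.linspace(0,6.28,80);P=o+np.c_[31*np.cos(a),31*np.sin(a),56+0*a]@R.T
w=np.ascontiguousarray(w)
for p in proj("wrist",P):cv2.circle(w,tuple(int(round(v)) for v in p),1,(0,0,255),-1)
cv2.imwrite("pics/f.png",np.hstack([cv2.resize(w,(400,300)),cv2.resize(np.ascontiguousarray(t[130:430,100:500]),(400,300))]))
E
```

```text
clk 26.38 pos [548.  358.7 248. ] d_tool [-55.5 652.8 247.6] yaw_y -2.4773 j [ 0.83  0.43  0.11  0.   -1.26 -0.16] F [-0.12 -1.14  0.34] M [ 0.019 -0.029 -0.034] w 85.4 g 0.0
```

View pics/f.png

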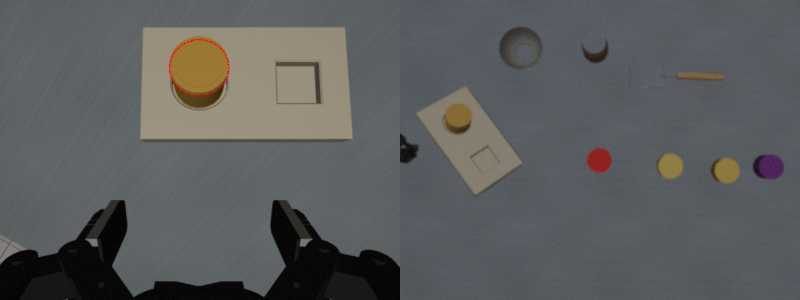

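The lid matches the overlay for a seated tin, the full tins stand where they were, and the bystanders haven't moved. Handing in.

```bash
python3 -c "
from bench import *
print(job_done())"
```

```text
the job is handed in; nothing more can be done
None
```

I found the light tin by lifting all three: it read about 1 N, against 2.7 N and 3.2 N for the other two. I set it flat in the round nest while still holding it, then released it, put both full tins back upright where they stood, left the bystanders alone, and handed the job in at about 26 s; no verdict was shown.

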